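# Draw the rolling pin out of its covered box

## Task

Take the slim wooden rolling pin out of its utensil box: the covers over both ends leave an opening shorter than the pin, so tilt it and bring one end up through the opening first. Finish with the pin still held in the gripper, at rest and level, roughly over the box and clear above it by a few centimetres or more, not let go or put down. Leave the other things on the worktop where they stand.

Things in the scene. Friction and masses are not known exactly. Their poses are not given: they have to be found in the camera images.
- box: light wooden utensil box, fixed, 156 x 356 x 74 mm. Origin: centre of its underside on the worktop; y along its length, z up. Floor top at z = 8 mm. Inside 340 mm long (y -170 to +170), 140 mm wide (x -70 to +70). Under the end covers its walls reach up to the covers; between the covers the two long side walls (8 mm thick) are only 50 mm high
- opening (a point): centre of the opening in the box's top, 74 mm above the worktop, level with the tops of the covers; axes as the box. A fixed darker wooden cover 6 mm thick (underside 68, top 74 mm above the worktop) closes each end of the box, so the opening is 210 mm long (y from -105 to +105) and as wide as the box
- pin_mid (a point): centre of the slim dark wooden rolling pin, a loose straight cylinder 250 mm long, 24 mm in diameter, with a thin light ring near each end, about 0.12 kg. y runs along the pin. It starts lying on the box floor, roughly along the box, one or both ends under the covers, free to slide lengthwise until an end meets the box's end wall
- pin_end_a (a point): centre of the rolling pin's end face at its -y end, on its axis (125 mm from its centre)
- pin_end_b (a point): centre of the rolling pin's end face at its +y end, on its axis (125 mm from its centre)
- tin_1: bystander: short food tin, 75 mm wide, 58 mm high, loose; origin under its centre
- mug_3: bystander: white espresso cup, 64 x 93 x 51 mm, loose; origin under its centre
- kitchen_timer: bystander: red and white wind-up timer, 64 mm wide, 53 mm high, loose; origin under its centre
- spice_jar_1: bystander: spice jar with red cap, 45 mm wide, 106 mm high, loose; origin under its centre
- apple_1: bystander: red apple, 75 mm, loose; origin under its centre

How it is judged:
On the way:
1. one end of the pin is up through the opening (its end centre over 100 mm above the worktop) while the other is still down in the box (below 60 mm) (((height (world z) of pin_end_a above 0.1 m and height (world z) of pin_end_b below 0.06 m and horizontal distance between pin_end_b and box below 0.2 m) or (height (world z) of pin_end_b above 0.1 m and height (world z) of pin_end_a below 0.06 m and horizontal distance between pin_end_a and box below 0.2 m))), for 0.1 s.
At the end, for the whole second after the job is handed in: The pin is held in the fingers (more than 1 N on it), at rest, touching the box nowhere, both end centres more than 115 mm above the worktop (about 30 mm clear of the covers), level within about 14 degrees, its centre within 150 mm of the box's centre seen from above (height (world z) of each of pin_end_a, pin_end_b above 0.115 m and angle between pin_mid's own y axis and vertical between 1.32 and 1.82 rad and horizontal distance between pin_mid and box below 0.15 m and contact force between the fingers and pin above 1 N and contact force between pin and box below 0.1 N and linear speed of pin below 0.03 m/s); the arm keeps its last pose, push and grip.
It fails at once if the short food tin is pushed more than 30 mm from where it stood (distance of tin_1 from where it was at the start of the episode above 0.03 m).
It fails at once if the espresso cup is pushed more than 30 mm from where it stood (distance of mug_3 from where it was at the start of the episode above 0.03 m).
It fails at once if the kitchen timer is pushed more than 30 mm from where it stood (distance of kitchen_timer from where it was at the start of the episode above 0.03 m).
It fails at once if the loose spice jar is pushed more than 30 mm from where it stood (distance of spice_jar_1 from where it was at the start of the episode above 0.03 m).
It fails at once if the apple is pushed more than 50 mm from where it stood (distance of apple_1 from where it was at the start of the episode above 0.05 m).
It also fails if it takes over 35 s, if anything falls off the work surface, if the arm or the gripper's body presses on something with over 40 N, if the wrist force passes 120 N, or if a joint passes its speed limit or range.

## Robot

A 6-joint arm with a two-finger parallel gripper is mounted at the origin on a cart in front of the work surface, level with it; the furniture and walls round the work are solid. World frame = base frame: x ahead of the robot, y to its left, z up, the work surface at z = 0. Lengths are in m, angles in rad, forces in N, time in s.
With the tool pointing down it reaches from about 0.3 to 0.775 m from the base axis. Payload 14.6 kg.
Tool frame: the origin (TCP) lies on the centre line of the jaws, within the pads' length; the fingertips stand 19 mm ahead of it and the grasp point (between the pads) is the TCP; z points along the fingers, y is the line along which they close (so a half turn about z gives the same grasp; the last joint's range is limited). The gripper opens to 85 mm and grips with 20 to 120 N. Pads are 22 mm wide; open, the fingers measure 114 mm over their backs; the gripper's body (76 mm by 85 mm) begins 54 mm behind the grasp point. The pads swing forward as they close: fully open they stand 13 mm farther back than shut.
Start: joints at [-0.067, 0.3, 1.521, -0, 1.321, -0.067], TCP at [0.55, -0, 0.25] pointing down, gripper open.
Joint ranges: [-3.03, 3.03], [-0.79, 2.21], [0.23, 2.52], [-1.04, 4.18], [0, 3.07], [-2.55, 2.55]. Speed limits (rad/s): [2.22, 2.22, 2.57, 3.14, 3.14, 3.14].

## Interface

Orientations are given as a rotation vector (axis times angle).
In Python, from bench import telemetry, get_image, order, finder gives the robot as it stands.
- The arm moves only by the tool apply_moves, never from a script. Its argument "steps" is a list of rows, each a list of 3 entries, a list of its own where there are three numbers: the turn, a rotation vector about the tool's x, y, z in rad, then the shift along the tool's x, y, z in m, then the finger opening in m, from 0 to 0.0854. A call has 1 to 12 rows; each row shifts and turns the commanded pose from where the row before left it, along the tool's axes as they then stand; what a row does not reach is not made up. A row lasts 1/8 s, in which the tool goes at most 62.5 mm and 10.7 degrees, less where a joint would pass 70% of its speed; a pose out of reach is approached as far as the arm can. A call is refused whole if a number of a shift passes 0.0625 or a number of a turn 0.188, either way. A call with a gripper value outside its range is refused whole. The fingers move at their own pace and stop on an object; the grip force is fixed at half the most. Time passes only in rows, so rows that do not move let the fingers close. It gives the time, the measured TCP pose, the force, the opening and the grip force at its end, in the units of the state.
- telemetry.observe(): the state, without advancing time (a new reading comes with each control period).
- get_image(name): name is "scene" or "side" or "wrist"; returns a dict with "pixels" (400x640x3 uint8, red, green, blue), "z_map" (400x640 float32, m along the optical axis (not along the pixel's ray), 0 where there is no reading), "fx", "fy", "cx", "cy" (pixels), "origin" and "rotation" of the camera in the world. Camera axes: x right, y down, z forward; pixel columns grow to the right and rows downward; lengths in m; the calibration is good to about 2 mm. The wrist camera is an equidistant fisheye: a pixel r from the principal point sees the ray r / f radians off the axis. A picture is of the moment at which its call begins.
- order.finish_job(): hands the job in; it is judged then, once.
Trained networks look in a picture, given as the dict that the camera call returned (one of the last four; its "shot" number tells which), for a name from the list of things; names that differ only in an ending like _2 or _b are one class to them, and where a whole thing is asked for, a point or a joint stands for the part that bears it (a point fixed in the world has none). Each returns a list of dicts, best first, with "conf" (0 to 1); they miss things now and then, are a little off and sometimes report something else, mostly with a low value. They report only what shows in the picture. A call takes as long as a camera call.
- finder.search_frame(target, picture): "position" ([x, y, z] in m, in the coordinates of the camera as it stood for that picture, good to about 4 mm: the middle of the surface that is visible of it).
- finder.outline_of(target, picture): "pixels" (400x640 bool, what is visible of it).
- finder.mark_of(target, picture): "position" ([x, y, z] in m, in the coordinates of the camera as it stood for that picture, good to about 4 mm: a listed point, or the origin of a listed thing).
The state is a dict: "t": time; "qpos": joint angles; "dq": joint speeds; "effort": joint torques, N m; "tool_pos": TCP position; "eef_rot": TCP orientation; "force": force on the tool from outside, world axes, zero at the start; "moment": the same for the moment, N m; "opening": finger opening in m; "grasp_force": force on a finger pad.
Only numpy, scipy, OpenCV 4.12 (cv2) and the standard library are available. Lean on these libraries where they do the work, as an engineer would, in place of code of your own. Each camera call takes 0.05 s, during which the arm holds its last target. There are 200 camera calls.

## Working session

There is one attempt and no reset: what is moved stays moved. The work goes in short steps, Python scripts to look and compute and a tool call to move; the robot and the scene stay as the last step left them, time stands still between calls to the robot, and variables do not carry over. Pictures are saved under pics/ and viewed, at most 10 in all, crops included, and the job is handed in when it is done.

Besides the shell and the picture viewer there is one more tool, called after "Call:" as a command line: name --argument value ..., lists and objects as JSON in quotes. apply_moves: Moves the arm, as the interface text tells. Its arguments: {"type":"object","properties":{"steps":{"type":"array"}},"required":["steps"]}

```bash
mkdir -p pics; cat > h.py <<'E'
import numpy as np, cv2
from bench import telemetry, get_image, order, finder
def w(im,p): return np.array(im["origin"])+np.array(im["rotation"])@np.array(p)
def save(im,n): cv2.imwrite("pics/"+n,cv2.cvtColor(im["pixels"],cv2.COLOR_RGB2BGR))
E
python3 - <<'E'
from h import *
np.set_printoptions(precision=4,suppress=True)
s=telemetry.observe();print(s)
ims=[]
for c in("scene","side","wrist"):
    im=get_image(c);ims.append(im["pixels"])
    print(c,im["origin"])
    for n in["box","opening","pin_mid","pin_end_a","pin_end_b","tin_1","mug_3","kitchen_timer","spice_jar_1","apple_1"]:
        print(n,[(w(im,d["position"]),round(d["conf"],2)) for d in finder.mark_of(n,im)[:2]])
v=np.vstack([np.hstack(ims[:2]),np.hstack([ims[2],ims[2]*0])])
cv2.imwrite("pics/a.png",cv2.cvtColor(cv2.resize(v,(800,500),interpolation=cv2.INTER_AREA),cv2.COLOR_RGB2BGR))
E
```

```text
{'t': 0.0, 'qpos': array([-0.0666,  0.3005,  1.5216,  0.    ,  1.3207, -0.0666]), 'dq': array([ 0.0003,  0.0019, -0.0005,  0.0005, -0.001 , -0.0011]), 'effort': array([  0.0023, -54.3486, -36.1783,   0.    ,   0.0041,  -0.    ]), 'tool_pos': array([0.5498, 0.    , 0.2497]), 'eef_rot': array([-2.2208, -2.2208,  0.0012]), 'force': array([-0.7528,  0.4017,  0.2979]), 'moment': array([ 0.0154, -0.0285, -0.0003]), 'grasp_force': 0.0, 'opening': 0.08550720398890925}
scene [-0.0224 -1.1237  0.7551]
box [(array([-0.2411, -1.3424,  0.5364]), 0.93)]
opening [(array([-0.2639, -1.3652,  0.5136]), 0.62)]
pin_mid [(array([-0.2438, -1.3451,  0.5337]), 0.73)]
pin_end_a [(array([-0.1187, -1.22  ,  0.6588]), 0.75), (array([-0.2416, -1.3429,  0.5359]), 0.63)]
pin_end_b [(array([-0.1187, -1.22  ,  0.6588]), 0.75), (array([-0.2416, -1.3429,  0.5359]), 0.63)]
tin_1 [(array([-0.772 , -1.8732,  0.0056]), 0.76)]
mug_3 [(array([ 0.1801, -0.9212,  0.9576]), 0.61)]
kitchen_timer [(array([-0.8672, -1.9685, -0.0897]), 0.58)]
spice_jar_1 [(array([-0.3147, -1.4159,  0.4629]), 0.83)]
apple_1 [(array([-0.6161, -1.717
[... 321 characters left out ...]
1 [(array([-2.0709, -0.8097, -0.4969]), 0.78)]
mug_3 [(array([-0.8295,  0.4317,  0.7445]), 0.71), (array([-2.3856, -1.1244, -0.8116]), 0.63)]
kitchen_timer []
spice_jar_1 [(array([-1.2584,  0.0028,  0.3156]), 0.97)]
apple_1 [(array([-3.1599, -1.8987, -1.5859]), 0.87)]
wrist [0.5506 0.0645 0.3739]
box [(array([ 0.3956, -0.0905,  0.2189]), 0.89)]
opening [(array([ 0.3881, -0.098 ,  0.2114]), 0.81)]
pin_mid [(array([ 0.391 , -0.0951,  0.2143]), 0.75)]
pin_end_a [(array([ 0.4662, -0.0199,  0.2895]), 0.66)]
pin_end_b [(array([ 0.4662, -0.0199,  0.2895]), 0.66)]
tin_1 [(array([1.2256, 0.7395, 1.049 ]), 0.73)]
mug_3 []
kitchen_timer [(array([1.1858, 0.6997, 1.0091]), 0.8)]
spice_jar_1 []
apple_1 []
```

View pics/a.png

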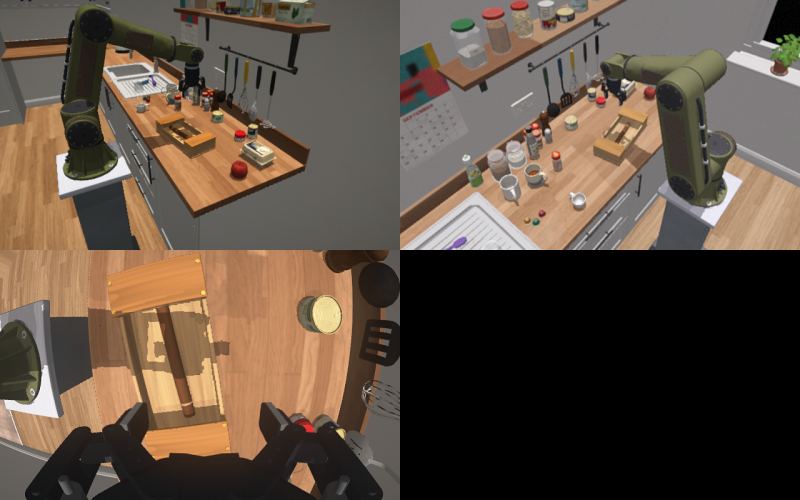

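The wrist view shows the box. The pin's near-ring end (about 190,410 in the composite) lies in the opening, and its other end is under the cover at (160,300). The camera rotation is a rotation vector, so I'm fixing the helper.

```bash
cat > h.py <<'E'
import numpy as np, cv2
from scipy.spatial.transform import Rotation as R
from bench import telemetry, get_image, order, finder
np.set_printoptions(precision=4,suppress=True)
def rot(im):
    r=np.array(im["rotation"],float)
    return r if r.shape==(3,3) else (R.from_rotvec(r) if r.size==3 else R.from_quat(r)).as_matrix()
def w(im,p): return np.array(im["origin"])+np.asarray(p)@rot(im).T
def save(im,n): cv2.imwrite("pics/"+n,cv2.cvtColor(im["pixels"],cv2.COLOR_RGB2BGR))
def cloud(im,mask):
    v,u=np.nonzero(mask&(im["z_map"]>0)); z=im["z_map"][v,u]
    x=(u-im["cx"])/im["fx"]; y=(v-im["cy"])/im["fy"]
    if im["fish"]:
        r=np.hypot(x,y)+1e-9; k=np.tan(r)/r; x,y=x*k,y*k
    return w(im,np.c_[x*z,y*z,z])
def take(n):
    im=get_image(n); im["fish"]=n=="wrist"; return im
def axis2(P):
    c=np.median(P,0); d=np.linalg.svd(P[:,:2]-P[:,:2].mean(0),full_matrices=False)[2][0]
    return P.mean(0),d*np.sign(d[1])
E
python3 - <<'E'
from h import *
for c in("scene","side","wrist"):
    im=take(c); print(c,im["origin"],im["rotation"])
    for n in["box","opening","pin_mid","pin_end_a","tin_1","mug_3","kitchen_timer","spice_jar_1","apple_1"]:
        print(n,[(w(im,d["position"]),round(d["conf"],2)) for d in finder.mark_of(n,im)[:2]])
    for n in ("box","pin_mid"):
        o=finder.outline_of(n,im)
        if not o: print("no",n);continue
        P=cloud(im,cv2.erode(o[0]["pixels"].astype(np.uint8),np.ones((3,3)))>0)
        if n=="box":
            T=P[(abs(P[:,2]-.074)<.006)]; print("cover rect",cv2.minAreaRect(T[:,:2].astype(np.float32)*1000))
        else:
            P=P[(P[:,2]<.06)]
            m,d=axis2(P); t=(P[:,:2]-m[:2])@d; print("pin",m,d,np.percentile(t,[0.5,99.5]),np.percentile(P[:,2],[5,50,95]))
E
```

```text
scene [-0.0224 -1.1237  0.7551] [-2.0013  0.5097 -0.3245]
box [(array([ 0.4954, -0.0058,  0.0006]), 0.96), (array([ 0.77  , -0.1598, -0.0015]), 0.18)]
opening [(array([ 0.4898, -0.0074,  0.0769]), 0.62)]
pin_mid [(array([0.4947, 0.0065, 0.0228]), 0.55)]
pin_end_a []
tin_1 [(array([ 0.7872,  0.0977, -0.0014]), 0.55)]
mug_3 [(array([0.4024, 0.4617, 0.0038]), 0.75)]
kitchen_timer [(array([ 0.7719, -0.1596,  0.0016]), 0.61)]
spice_jar_1 [(array([0.6235, 0.3677, 0.0038]), 0.84), (array([ 0.5766, -0.4114,  0.0024]), 0.64)]
apple_1 [(array([ 0.5765, -0.4155,  0.0014]), 0.89)]
cover rect ((490.4023132324219, -12.754928588867188), (157.17848205566406, 358.56402587890625), 9.687776565551758)
pin [0.4802 0.0294 0.0284] [-0.2194  0.9756] [-0.0769  0.0899] [0.0236 0.0287 0.0325]
side [-0.2344  1.0268  1.3396] [-0.9013  2.5009 -1.0464]
box [(array([ 0.4899, -0.0069, -0.0002]), 0.86)]
opening [(array([ 0.4952, -0.008 ,  0.0712]), 0.97)]
pin_mid [(array([0.4943, 0.0068, 0.0199]), 0.76), (array([ 0.4063,  0.4601, -0.0043]), 0.35)]
pin_end_a [(array([ 0.5228, -0.1123,  0.0176]), 0.52)]
tin_1 [(array([
[... 324 characters left out ...]
219, -3.666015625), (157.9817352294922, 357.5064392089844), 10.032251358032227)
no pin_mid
wrist [0.5506 0.0645 0.3739] [ 2.8809 -0.0004 -0.    ]
box [(array([ 0.4985, -0.0098,  0.0056]), 0.61)]
opening [(array([ 0.4916, -0.0063,  0.0758]), 0.92)]
pin_mid []
pin_end_a [(array([ 0.5179, -0.1147,  0.0197]), 0.72), (array([ 0.7704, -0.1557, -0.0007]), 0.53)]
tin_1 [(array([0.7831, 0.0973, 0.0029]), 0.95)]
mug_3 []
kitchen_timer [(array([ 0.7685, -0.1565, -0.0027]), 0.74)]
spice_jar_1 []
apple_1 []
cover rect ((495.145263671875, -7.2470855712890625), (157.3861541748047, 355.2219543457031), 9.623233795166016)
pin [ 0.4986 -0.0017  0.0299] [-0.2211  0.9752] [-0.1111  0.102 ] [0.0256 0.0305 0.0324]
```

Call:
apply_moves --steps '[[[0,0,0],[0.004,-0.028,0.05],0.06],[[0,0,0],[0.004,-0.028,0.05],0.06],[[0,0,-0.111],[0,0,0],0.06],[[0,0,-0.111],[0,0,0],0.06],[[0,0,0],[0,0,0],0.06]]'

```text
t: 4.08
tool_pos: [0.494, 0.008, 0.1503]
eef_rot: [1.962, 2.453, 0.0]
force: [0.6, -0.1, -0.4]
opening: 0.0597
grasp_force: 0.0
```

```bash
python3 - <<'E'
from h import *
s=telemetry.observe();print(s["tool_pos"],R.from_rotvec(s["eef_rot"]).as_matrix(),s["qpos"],s["opening"],s["t"])
im=take("wrist");save(im,"b.png")
for n in["box","opening","pin_mid","pin_end_a"]:
    print(n,[(w(im,d["position"]),round(d["conf"],2)) for d in finder.mark_of(n,im)[:2]])
full=np.ones((400,640),bool);P=cloud(im,full)
# pin: points within box interior and 22<z<36
a=np.deg2rad(9.8);Q=(P[:,:2]-[.492,-.007])@np.array([[np.cos(a),-np.sin(a)],[np.sin(a),np.cos(a)]])
k=(abs(Q[:,0])<.06)&(abs(Q[:,1])<.15)&(P[:,2]>.018)&(P[:,2]<.042)
v,u=np.nonzero(im["z_map"]>0);px=im["pixels"][v,u].astype(int)
k&=px.sum(1)<330
S=P[k];m,d=axis2(S);t=(S[:,:2]-m[:2])@d
print(len(S),m,d,np.percentile(t,[.5,99.5]),np.percentile(S[:,2],[5,50,95]))
o=finder.outline_of("pin_mid",im)
if o:
    S=cloud(im,o[0]["pixels"]);S=S[S[:,2]<.05];m,d=axis2(S);t=(S[:,:2]-m[:2])@d;print("net",len(S),m,d,np.percentile(t,[.5,99.5]),np.percentile(S[:,2],[5,50,95]))
E
```

```text
[0.494  0.008  0.1503] [[-0.2196  0.9756  0.0001]
 [ 0.9756  0.2196  0.    ]
 [ 0.      0.0001 -1.    ]] [-0.0579  0.2881  1.7864  0.0001  1.0671 -0.2793] 0.05972350001732596 4.075
box [(array([ 0.4991, -0.0073,  0.0015]), 0.75), (array([ 0.4921, -0.0085,  0.0768]), 0.32)]
opening [(array([ 0.495 , -0.0059,  0.0769]), 0.62)]
pin_mid [(array([0.4939, 0.0122, 0.0207]), 0.69)]
pin_end_a [(array([ 0.5194, -0.1142,  0.0212]), 0.93)]
6458 [0.4946 0.0068 0.0294] [-0.2195  0.9756] [-0.121   0.0942] [0.0236 0.0302 0.0323]
net 6376 [0.4951 0.0049 0.0296] [-0.2193  0.9757] [-0.1185  0.096 ] [0.0251 0.0303 0.0324]
```

View pics/b.png

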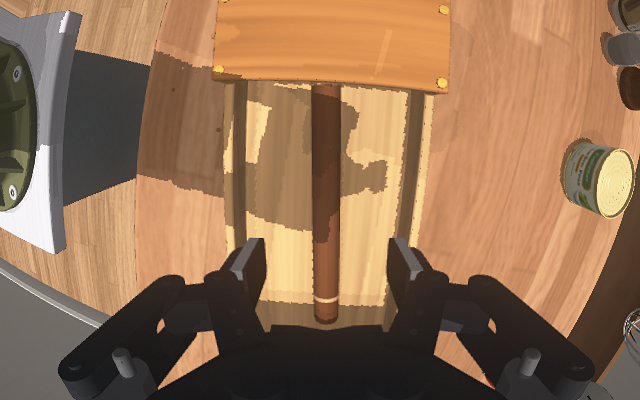

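The pin runs between the fingers from (326,85) to its ringed end at (326,320), aligned with the jaws. I'm descending to grasp it.

Call:
apply_moves --steps '[[[0,0,0],[0,0,0.045],0.06],[[0,0,0],[0,0,0.045],0.06],[[0,0,0],[0,0,0.02],0.06],[[0,0,0],[0,0,0.01],0.06],[[0,0,0],[0,0,0],0.04],[[0,0,0],[0,0,0],0.01],[[0,0,0],[0,0,0],0.0],[[0,0,0],[0,0,0],0.0],[[0,0,0],[0,0,0],0.0]]'

```text
t: 5.5
tool_pos: [0.4946, 0.008, 0.0314]
eef_rot: [1.961, 2.453, 0.002]
force: [-1.8, -0.0, 6.8]
opening: 0.0218
grasp_force: 58.8
```

Call:
apply_moves --steps '[[[0,0,0],[0,0,-0.004],0.0],[[0,0,0],[0.012,0,0],0.0],[[0,0,0],[0.01,0,0],0.0],[[0,-0.1,0],[0.001,0,-0.0125],0.0],[[0,-0.1,0],[0.001,0,-0.0125],0.0],[[0,0,0],[0,0,0],0.0]]'

```text
t: 6.25
tool_pos: [0.4884, 0.0341, 0.0595]
eef_rot: [1.858, 2.329, -0.185]
force: [0.5, -0.3, -1.0]
opening: 0.0218
grasp_force: 58.8
```

```bash
python3 - <<'E'
from h import *
s=telemetry.observe();print(s["tool_pos"],R.from_rotvec(s["eef_rot"]).as_matrix(),s["qpos"],s["force"],s["moment"],s["t"])
im=take("scene")
o=finder.outline_of("pin_mid",im)
a=im["pixels"][150:270,230:360];a=cv2.resize(a,None,fx=4,fy=4)
im["pixels"]=a;save(im,"c.png")
for n in["pin_mid","pin_end_a"]:
    print(n,[(w(im,d["position"]),round(d["conf"],2)) for d in finder.mark_of(n,take("scene"))[:2]])
E
```

```text
[0.4884 0.0341 0.0595] [[-0.2179  0.9749  0.045 ]
 [ 0.9556  0.2226 -0.1933]
 [-0.1985  0.0009 -0.9801]] [ 0.0856  0.4247  1.8696 -0.2678  0.8364  0.0402] [ 0.5267 -0.2773 -0.9908] [ 0.1792 -0.0157 -0.0295] 6.25
pin_mid [(array([0.4915, 0.0297, 0.0459]), 0.58)]
pin_end_a [(array([0.4621, 0.1497, 0.0247]), 0.5), (array([ 0.5155, -0.0883,  0.0739]), 0.48)]
```

View pics/c.png

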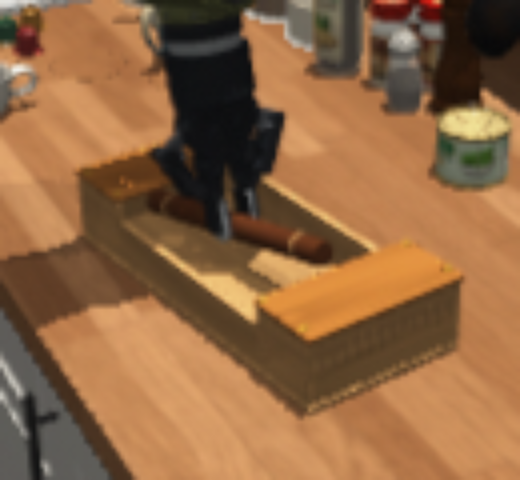

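The tilt is working: end a (325,248) is rising clear, and end b (155,200) is still under the far cover. I'm continuing the tilt.

Call:
apply_moves --steps '[[[0,-0.1,0],[0.001,0,-0.0125],0.0],[[0,-0.12,0],[0.001,0,-0.015],0.0],[[0,0,0],[0,0,0],0.0],[[0,0,0],[0,0,0],0.0]]'

```text
t: 7.05
tool_pos: [0.4864, 0.041, 0.0847]
eef_rot: [1.744, 2.181, -0.37]
force: [0.1, -0.5, -1.2]
opening: 0.0218
grasp_force: 58.8
```

```bash
python3 - <<'E'
from h import *
s=telemetry.observe();print(s["tool_pos"],R.from_rotvec(s["eef_rot"]).as_matrix(),s["qpos"],s["force"],s["moment"],s["t"])
M=R.from_rotvec(s["eef_rot"]).as_matrix()
for k in(-.125,.125): print(s["tool_pos"]+M@np.array([k,0,.011]))
im=take("scene")
for n in["pin_mid","pin_end_a"]:
    print(n,[(w(im,d["position"]),round(d["conf"],2)) for d in finder.mark_of(n,im)[:2]])
E
```

```text
[0.4864 0.041  0.0847] [[-0.2014  0.9755  0.0885]
 [ 0.8916  0.22   -0.3957]
 [-0.4055 -0.0008 -0.9141]] [ 0.1969  0.4054  1.8665 -0.5296  0.9313  0.3089] [ 0.0936 -0.4751 -1.2417] [0.2878 0.082  0.0022] 7.05
[ 0.5125 -0.0748  0.1253]
[0.4622 0.1481 0.024 ]
pin_mid [(array([0.4919, 0.0376, 0.0778]), 0.61)]
pin_end_a [(array([ 0.4936, -0.0071,  0.0767]), 0.68), (array([0.463 , 0.1467, 0.0228]), 0.59)]
```

End a is at 125 mm and end b at 24 mm, so the milestone is met. Next I draw the pin out along its axis.

Call:
apply_moves --steps '[[[0,0,0],[-0.02,0,0],0.0],[[0,0,0],[-0.025,0,0],0.0],[[0,0,0],[-0.025,0,0],0.0],[[0,0,0],[-0.01,0,0],0.0],[[0,0,0],[0,0,0],0.0]]'

```text
t: 7.82
tool_pos: [0.5025, -0.0303, 0.1177]
eef_rot: [1.744, 2.178, -0.371]
force: [-0.1, 0.3, -2.0]
opening: 0.0218
grasp_force: 58.8
```

```bash
python3 - <<'E'
from h import *
s=telemetry.observe();print(s["qpos"],s["force"])
M=R.from_rotvec(s["eef_rot"]).as_matrix()
for k in(-.125,.125):
    p=s["tool_pos"]+M@np.array([k,0,.011]); print(p,"box y",(p[:2]-[.493,-.007])@[-.169,.986])
im=take("scene")
print([(w(im,d["position"]),round(d["conf"],2)) for d in finder.mark_of("pin_end_a",im)[:3]])
im["pixels"]=cv2.resize(im["pixels"][130:270,220:360],None,fx=4,fy=4);save(im,"d.png")
E
```

```text
[ 0.0472  0.3515  1.8458 -0.5214  0.9365  0.1384] [-0.0596  0.3484 -1.9724]
[ 0.5285 -0.1461  0.1586] box y -0.1431379154434515
[0.4785 0.0767 0.0568] box y 0.08496971795498044
[(array([0.4786, 0.0784, 0.0577]), 0.63), (array([ 0.5255, -0.1461,  0.1608]), 0.5)]
```

View pics/d.png

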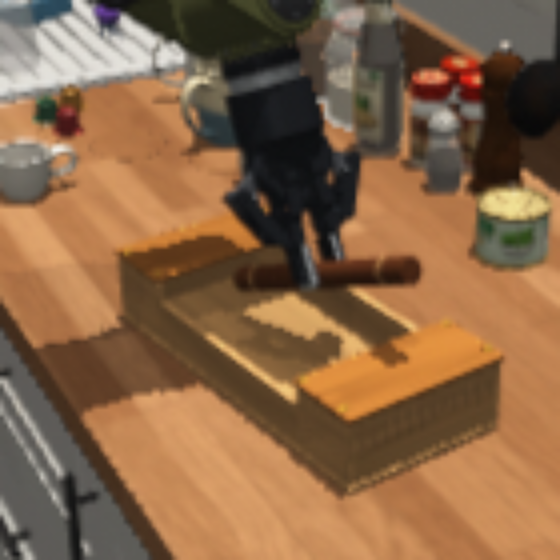

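The pin's lower end (243,278) is clear of the cover inside the opening. I'm lifting straight up, then levelling.

Call:
apply_moves --steps '[[[0,0,0],[-0.013,0,-0.03],0.0],[[0,0,0],[-0.013,0,-0.03],0.0],[[0,0,0],[-0.013,0,-0.03],0.0],[[0,0,0],[0,0,0],0.0],[[0,0.1,0],[0,0,0],0.0],[[0,0.1,0],[0,0,0],0.0],[[0,0.1,0],[0,0,0],0.0],[[0,0.12,0],[0,0,0],0.0],[[0,0,0],[0.02,0,0],0.0],[[0,0,0],[0,0,0],0.0],[[0,0,0],[0,0,0],0.0],[[0,0,0],[0,0,0],0.0]]'

```text
t: 9.43
tool_pos: [0.4979, -0.0095, 0.2156]
eef_rot: [-1.962, -2.454, 0.001]
force: [0.0, 0.2, -1.2]
opening: 0.0217
grasp_force: 58.9
```

```bash
python3 - <<'E'
from h import *
s=telemetry.observe();print(s["dq"],s["force"],s["opening"],s["grasp_force"],s["t"])
M=R.from_rotvec(s["eef_rot"]).as_matrix()
for k in(-.125,0,.125): print(s["tool_pos"]+M@np.array([k,0,.011]))
im=take("scene")
for n in("pin_mid","pin_end_a"): print([(w(im,d["position"]),round(d["conf"],2)) for d in finder.mark_of(n,im)[:3]])
im["pixels"]=cv2.resize(im["pixels"][110:270,200:360],None,fx=3,fy=3);save(im,"e.png")
E
```

```text
[-0.0018 -0.004  -0.0019  0.0008  0.0014  0.0009] [ 0.0032  0.1809 -1.2012] 0.02167132100336382 58.91202092170715 9.425
[ 0.5254 -0.1315  0.2046]
[ 0.4979 -0.0095  0.2046]
[0.4704 0.1124 0.2046]
[(array([ 0.4991, -0.0119,  0.2088]), 0.6)]
[(array([ 0.5242, -0.1291,  0.2069]), 0.7), (array([0.4701, 0.1129, 0.2063]), 0.68)]
```

View pics/e.png

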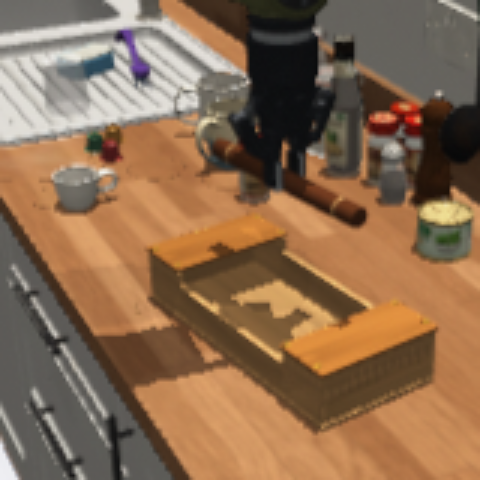

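The pin, from (220,150) to (360,213), is held level about 0.2 m up over the empty box, and nothing else has moved. I'm handing the job in.

```bash
python3 -c "
from bench import order
print(order.finish_job())"
```

```text
the job is handed in; nothing more can be done
None
```

The rolling pin came out of the box end-first, and I handed the job in after about 9.5 s with it held level and still, about 0.2 m above the worktop over the box; the pictures show no other item disturbed, and no verdict was returned.

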